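Load a bar under the spring leaf of a drill jig

ROBOT

A 7-joint arm with a two-finger parallel gripper is mounted at the origin on the work surface. World frame = base frame: x ahead of the robot, y to its left, z up, the work surface at z = 0. Lengths are in mm, angles in rad, forces in N, time in s.
With the tool pointing down it reaches from about 400 to 750 mm from the base axis. Payload 19.5 kg.
Tool frame: the origin (TCP) lies on the centre line of the jaws, within the pads' length; the fingertips stand 14 mm ahead of it and the grasp point (between the pads) lies 5 mm behind it; z points along the fingers, y is the direction in which the jaws open and shut (so a half turn about z gives the same grasp; the last joint's range is limited). The gripper opens to 85 mm and grips with 20 to 120 N. Pads are 22 mm wide; open, the fingers measure 114 mm over their backs; the gripper's body (76 mm by 85 mm) begins 54 mm behind the grasp point. The pads swing forward as they close: fully open they stand 13 mm farther back than shut.
Start: joints at [-1.148, 0.707, -0.028, 1.485, 0.022, 0.951, -0.075], TCP at [257.724, 513.977, 217.968] pointing down, gripper open.
Joint ranges: [-2.71, 2.71], [-0.32, 2.16], [-1.57, 1.52], [0, 2.45], [-1.46, 4.6], [0, 2.02], [-2.83, 2.83]. Speed limits (rad/s): [1.89, 1.89, 2.57, 2.57, 3.01, 3.01, 3.01].

INTERFACE

Orientations are given as a unit quaternion [w, x, y, z].
In Python, from plant import bot, eyes gives the robot as it stands.
- The arm moves only by the shell command python3 -m inch 'ROWS' [FORCE]. ROWS is JSON, a list of rows, each a list of 5 numbers: the shift along the world's x, y, z in m, then the turn about the world's z in rad, then the finger opening in m, from 0 to 0.0854. In form: [[x, y, z, spin, fingers], ...]. A call has 1 to 20 rows; each row shifts and turns the pose as measured when the row begins; what a row does not reach is not made up. A row lasts 1/12 s, in which the tool goes at most 41.7 mm and 7.16 degrees, less where a joint would pass 70% of its speed; a pose out of reach is approached as far as the arm can. A call with a gripper value outside its range is refused whole. The fingers move at their own pace and stop on an object; FORCE is the grip in N (left out, the last holds). Time passes only in rows, so rows that do not move let the fingers close. It gives the time, the measured TCP pose, the force and the opening at its end, in the units of the state.
- bot.read_state(): the state, without advancing time (a new reading comes with each control period).
- eyes.read_camera(name): name is "side" or "top" or "wrist"; returns the picture (384x512x3 uint8, red, green, blue); there is no depth.
- eyes.camera_model(name): a dict with "camera_matrix" (3x3 intrinsics, pixels), "xyz" and "rotation" of the camera in the world. Camera axes: x right, y down, z forward; pixel columns grow to the right and rows downward; lengths in mm; the calibration is good to about 2 mm. The wrist camera is an equidistant fisheye: a pixel r from the principal point sees the ray r / f radians off the axis. A picture is of the moment at which its call begins: read the wrist's pose just before it. camera_model takes no time and is no camera call; for the wrist camera it gives the pose at the moment of the call.
- bot.job_done(): hands the job in, once; it reports no verdict.
Trained networks look in the newest picture that a camera, given by its name, has taken for a name from the list of things; names that differ only in an ending like _2 or _b are one class to them, and where a whole thing is asked for, a point or a joint stands for the part that bears it (a point fixed in the world has none). Each returns a list of dicts, best first, with "p" (0 to 1); they miss things now and then, are a little off and sometimes report something else, mostly with a low value. They report only what shows in the picture. A call takes as long as a camera call. They do not tell look-alikes from the thing itself.
- eyes.boxes_of(label, camera): "location" ([x, y, z] in mm, in world coordinates, good to about 4 mm: the middle of the surface that is visible of it).
The state is a dict: "t": time; "joints": joint angles; "qd": joint speeds; "tau": joint torques, N m; "tool_pos": TCP position; "tcp_rot": TCP orientation; "wrist_force": force on the tool from outside, world axes, zero at the start; "moment": the same for the moment, N m; "width": finger opening in mm.
Only numpy, scipy, OpenCV 4.12 (cv2) and the standard library are available. Lean on these libraries where they do the work, as an engineer would, in place of code of your own. Each camera call takes 0.05 s, during which the arm holds its last target.

TASK

Load the drill jig: press the leaf's long thumb bar down with one fingertip and keep it down, so that the spring-closed leaf stays up, while the other fingertip pushes the bar blank along the channel, under the leaf and home against the end stop. Only then let go, so that the leaf springs down flat onto the bar, and take the hand clear. Push the bar, never grasp or lift it, and leave the other things on the table alone.

Things in the scene. Friction and masses are not known exactly. Their poses are not given: they have to be found in the camera images.
- jig: Steel drill jig screwed to the table, in a new place and yaw each time. Origin at table height under the end stop's face, on the channel's centre line; x is the feed direction (open end to stop), y left, z up. Base plate x -255 to +30 mm, y -45 to +45, its top (channel floor) at z 25. Channel 43 mm wide between rails 12 mm thick, the left 16 and the right 12 mm high above the floor
- jig_stop (a point): middle of the end stop's face that the bar must meet, 15 mm above the channel floor; the stop is 22 mm thick, 22 mm high and as wide as the channel; axes as the jig's
- hinge_mid (a point): point on the axis of the leaf's hinge pin, halfway along it: jig x -115, y 29, z 58 mm. The pin runs along jig x above the left rail, from x -255 to +26 mm, in a sleeve of 11 mm diameter
- leaf (a joint): angle of the spring leaf about the hinge pin, rad: 0 = empty and shut, its free edge drooping 0.2 rad below level so that the bar cannot get in; 0.2 = level, lying flat on a bar; 0.78 = fully up, on its limit. Pressing the thumb bar down raises it. A torsion spring shuts it: about 6 N down on the thumb bar 38 mm from the pin holds it at 0.6
- plate_mid (a point): middle of the underside of the flap itself (the leaf's plate): a steel plate 63 mm along the channel (jig x -75 to -12), 53 mm across (5 to 58 mm right of the pin's axis), 6 mm thick, with a round drill bushing on top, over the channel. The point lies 29 mm from the pin; at leaf angle 0.2 the plate is level, underside 30 mm above the channel floor
- thumb_out (a point): middle of the outer edge of the leaf's thumb bar, a steel strip 3 mm thick, 165 mm long (jig x -250 to -85), left of the pin, outside the channel and rigid with the plate. Its upper face reaches from 8 to 51 mm left of the pin; with the plate level it rises outward by 0.17 rad, 8.5 mm below the pin's axis near the pin, 1 mm below at the outer edge, which has a bead 2 mm higher
- thumb_mid (a point): point on the thumb bar's upper face, halfway along it (jig x -167.5 mm), 38 mm from the pin. Height above the table: about 62 mm at leaf angle 0, 40 mm at 0.6, 34 mm at 0.78. A finger pressing straight down there raises the leaf and can slide along the strip
- bar: plain aluminium bar blank 100 mm long (its x) by 40 mm wide by 30 mm high, about 0.32 kg, solid, lying in the channel in front of the leaf, nose 85 to 125 mm short of the stop; 1.5 mm side play. Origin in the centre of its underside, x pointing at the stop
- bar_nose (a point): centre of the bar's front end face, which must meet the stop; 15 mm above its underside
- bar_tail (a point): centre of the bar's rear end face, 40 mm wide by 30 mm high, where it is pushed; when home it is 100 mm short of the stop, in front of the leaf
- hammer: bystander: hammer with a wooden handle lying on the table left of the jig
- spare_bar: bystander: a second blank of the same size lying on the table right of the jig; leave it
- oil_bottle: bystander: grey plastic bottle 56 mm across, 130 mm high, standing right of the jig
- collar: bystander: steel ring 52 mm across, 30 mm high, right of the jig
There are look-alikes about, which are no part of the job. What is shaped like the bar but brown or turquoise is not meant.

How it is judged (in metres and radians):
On the way, in this order (a step that is already met when the one before it is completed fails the run):
1. a fingertip on the thumb bar holds the leaf up while another pushes the bar's nose under it (value of joint leaf above 0.35 rad and contact force between the fingers and leaf above 0.5 N and contact force between the fingers and bar above 0.3 N and x of bar_nose in the frame of jig between -0.065 and -0.01 m), for 0.1 s.
2. the bar comes home against the stop with the leaf still held up (value of joint leaf above 0.3 rad and contact force between the fingers and leaf above 0.5 N and x of bar_nose in the frame of jig above -0.003 m), for 0.1 s.
At the end, for the whole second after the job is handed in: The bar lies flat in the channel with its nose within 3 mm of the end stop, at rest, and the leaf has closed onto it: level to within 0.06 rad (leaf angle 0.14 to 0.26) and bearing on the bar (x of bar_nose in the frame of jig above -0.003 m and horizontal distance between bar_nose and jig_stop below 0.006 m and z of bar in the frame of jig between 0.023 and 0.0265 m and value of joint leaf between 0.14 and 0.26 rad and contact force between leaf and bar above 0.5 N and linear speed of bar below 0.01 m/s); the robot touches nothing.
It fails at once if the bar is lifted off the channel floor or tipped (z of bar in the frame of jig above 0.033 m or angle between bar's own z axis and vertical above 0.15 rad).
It fails at once if the leaf is dropped or pressed onto the bar's nose before the bar is home (contact force between leaf and bar above 3 N and x of bar_nose in the frame of jig between -0.07 and -0.006 m).
It fails at once if a bystander is disturbed (distance of any of hammer, spare_bar, oil_bottle, collar from where it was at the start of the episode above 0.02 m).
It also fails if it takes over 38 s, if anything falls off the work surface, if the arm or the gripper's body presses on something with over 40 N, if the wrist force passes 120 N, or if a joint passes its speed limit or range.

## Working session

There is one attempt and no reset: what is moved stays moved. The work goes in short steps, Python scripts to look and compute and a shell command to move; the robot and the scene stay as the last step left them, time stands still between calls to the robot, and variables do not carry over. Pictures are saved under pics/ and viewed, and the job is handed in when it is done.

```bash
ls; mkdir -p pics; python3 - <<'E'
from plant import bot, eyes
import cv2
print(bot.read_state())
for n in ["side","top","wrist"]:
    im=eyes.read_camera(n); cv2.imwrite(f"pics/{n}0.png",im[:,:,::-1])
    print(n,eyes.camera_model(n))
    for l in ["jig","bar","thumb_out","plate_mid","hinge_mid","jig_stop","bar_nose","bar_tail","hammer","spare_bar","oil_bottle","collar","thumb_mid"]:
        if n=="wrist": continue
        try: print(l,[(d['p'],[round(float(v)) for v in d['location']]) for d in eyes.boxes_of(l,n)][:4])
        except Exception as e: print(l,e)
print(bot.read_state()['t'])
E
```

```text
pics
{'t': 0.0, 'joints': array([-1.14768832,  0.70709117, -0.02762563,  1.48499857,  0.02200392,
        0.9509047 , -0.07551314]), 'qd': array([ 0.00253436, -0.00025367,  0.00023171,  0.00012214,  0.00032807,
        0.00031558, -0.00017436]), 'tau': array([-7.02574152e-05, -8.83211660e+01,  1.23477258e+00, -2.36172652e+01,
        1.69346243e-02,  6.46316941e-03,  2.05095989e-05]), 'tool_pos': array([257.61713235, 513.74647931, 217.53429178]), 'tcp_rot': array([-1.10293582e-04,  2.30319565e-01,  9.73114894e-01, -5.38430749e-04]), 'wrist_force': array([-0.08269918, -0.3093428 ,  0.16013273]), 'moment': array([-0.00385314, -0.01285188,  0.02609098]), 'width': 85.4750559719685}
side {'camera_matrix': array([[366.02503099,   0.        , 264.94577146],
       [  0.        , 366.02503099, 188.64328238],
       [  0.        ,   0.        ,   1.        ]]), 'xyz': array([481.34622622, 670.669649  , 802.77800323]), 'rotation': array([ 0.02088498, -0.03894483,  0.93534494, -0.35096576])}
jig [(0.62, [612, 165, 54])]
bar [(0.9, [356, 100, 31]), (0.86, [340, -42, 30]), (0.74, [492, -59, 28]),
[... 1185 characters left out ...]
8, [338, -52, 28]), (0.78, [566, 122, 55]), (0.76, [366, 223, 31]), (0.68, [358, 86, 32])]
bar_tail [(0.97, [358, 87, 32]), (0.87, [355, 223, 28]), (0.69, [338, -53, 30]), (0.58, [567, 126, 56])]
hammer [(0.86, [670, 340, 23]), (0.65, [570, 128, 54])]
spare_bar [(0.97, [589, -46, 31])]
oil_bottle [(0.85, [700, -40, 92])]
collar [(0.52, [495, -73, 32])]
thumb_mid [(0.73, [574, 172, 66])]
wrist {'camera_matrix': array([[297.31863964,   0.        , 254.64473738],
       [  0.        , 297.31863964, 192.69676909],
       [  0.        ,   0.        ,   1.        ]]), 'xyz': array([193.79425588, 546.32262718, 374.75817707]), 'rotation': array([0.12088115, 0.84194148, 0.52047826, 0.07499785])}
1.45
```

View pics/top0.png

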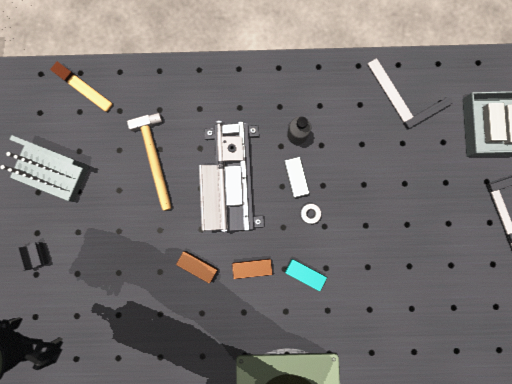

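View pics/side0.png

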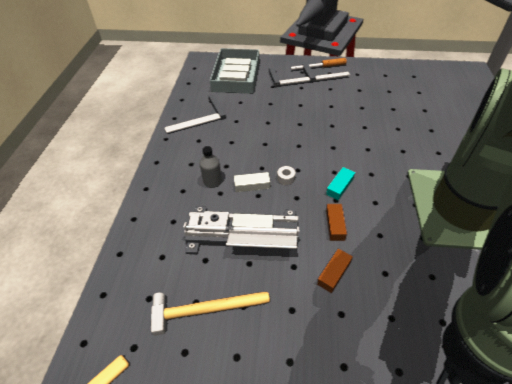

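View pics/wrist0.png

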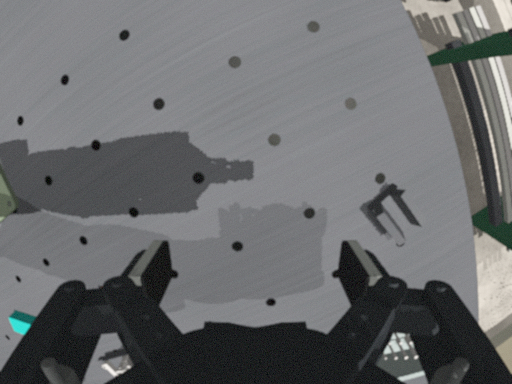

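The parts that could pass for the bar in the top picture: brown (197,266) and (252,269), turquoise (306,275), the white spare (297,177), and white pieces at the far right. The real one should be the white piece in the jig channel at about (233,185). I'll check it in a close crop.

```bash
python3 - <<'E'
import cv2
a=cv2.imread("pics/top0.png")[110:245,190:270]; cv2.imwrite("pics/top0c.png",cv2.resize(a,None,fx=4.4,fy=4.4,interpolation=cv2.INTER_CUBIC))
a=cv2.imread("pics/side0.png")[200:260,175:310]; cv2.imwrite("pics/side0c.png",cv2.resize(a,None,fx=5.5,fy=5.5,interpolation=cv2.INTER_CUBIC))
E
```

```text
(no output)
```

View pics/top0c.png

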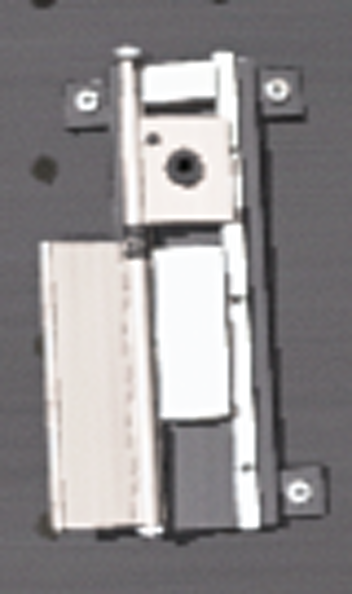

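View pics/side0c.png

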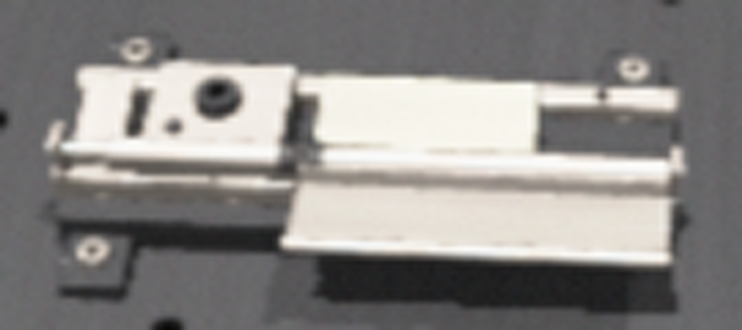

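The crop shows the white bar inside the channel (tail edge at crop (165..228,417)), with the thumb bar to its left and the plate with its bushing ahead. So this is the right bar. Next I'll fit the jig pose from landmarks in both views.

```bash
cat > h.py <<'E'
import numpy as np
from scipy.optimize import least_squares
from scipy.spatial.transform import Rotation as R
from plant import eyes
M={n:eyes.camera_model(n) for n in("top","side")}
def proj(n,P):
    m=M[n];q=m["rotation"];r=R.from_quat([q[1],q[2],q[3],q[0]])
    c=r.inv().apply(np.atleast_2d(P)-m["xyz"]); K=m["camera_matrix"]
    return np.c_[K[0,0]*c[:,0]/c[:,2]+K[0,2],K[1,1]*c[:,1]/c[:,2]+K[1,2]]
def w(p,P):
    c,s=np.cos(p[2]),np.sin(p[2]);P=np.atleast_2d(P)
    return np.c_[p[0]+c*P[:,0]-s*P[:,1],p[1]+s*P[:,0]+c*P[:,1],P[:,2]]
E
python3 - <<'E'
from h import *
T=lambda x,y:(190+x/4.4,110+y/4.4)
S=lambda x,y:(175+x/5.5,200+y/5.5)
obs=[("top",(26,29,58),T(127,50)),("top",(-255,29,58),T(152,530)),("top",(-250,79.2,68),T(52,528)),("top",(-85,79.2,68),T(42,242)),
("top",(-255,-33.5,37),T(260,527)),("top",(-255,-21.5,37),T(238,527)),
("side",(26,29,58),S(55,148)),("side",(-255,29,58),S(675,165)),("side",(-250,79.2,68),S(668,262)),("side",(-85,79.2,68),S(283,245)),("side",(-255,-33.5,37),S(678,92))]
bt=[("top",-1,(20,55),T(165,418)),("top",-1,(-20,55),T(228,415)),("side",-1,(-20,55),S(535,85))]
def f(p):
    r=[proj(n,w(p,P))[0]-o for n,P,o in obs]
    r+=[proj(n,w(p,(p[3],y,z)))[0]-o for n,_,(y,z),o in bt]
    return np.concatenate(r)
s=least_squares(f,[660,120,0,-200],x_scale=[10,10,.1,10],loss="soft_l1")
print(s.x); print(np.round(f(s.x).reshape(-1,2),1))
E
```

```text
[ 7.09601971e+02  1.32683576e+02  3.35450717e-02 -1.89901876e+02]
[[-0.9  0.7]
 [-1.1  0.4]
 [ 1.2  0. ]
 [ 0.4 -0.1]
 [-0.7 -0.3]
 [-0.4 -0. ]
 [-0.1 -0.4]
 [ 0.4  0.8]
 [-0.1 -1.7]
 [-0.1 -1.4]
 [-0.7 -1.2]
 [-1.7  0.1]
 [-0.4 -0.2]
 [ 0.2 -0.9]]
```

```bash
python3 -m inch '[[0.012,-0.0177,0,0.025,0.052],[0.012,-0.0177,0,0.025,0.052],[0.012,-0.0177,0,0.025,0.052],[0.012,-0.0177,0,0.025,0.052],[0.012,-0.0177,0,0.025,0.052],[0.012,-0.0177,0,0.025,0.052],[0.012,-0.0177,0,0.025,0.052],[0.012,-0.0177,0,0.025,0.052],[0.012,-0.0177,0,0.025,0.052],[0.012,-0.0177,0,0.025,0.052],[0.012,-0.0177,0,0.025,0.052],[0.012,-0.0177,0,0.025,0.052],[0.012,-0.0177,0,0.025,0.052],[0.012,-0.0177,0,0.025,0.052],[0.012,-0.0177,0,0.025,0.052],[0.012,-0.0177,0,0.025,0.052],[0.012,-0.0177,0,0.025,0.052],[0.012,-0.0177,0,0.025,0.052],[0.012,-0.0177,0,0.025,0.052],[0.012,-0.0177,0,0.025,0.052]]'
cat >> h.py <<'E'
JP=(709.6,132.7,0.0335)
def st():
    from plant import bot
    s=bot.read_state();p=s["tool_pos"];q=s["tcp_rot"]
    r=R.from_quat([q[1],q[2],q[3],q[0]]).as_matrix()
    d=p[:2]-np.array(JP[:2]);c,sn=np.cos(JP[2]),np.sin(JP[2])
    print("t",round(s["t"],2),"world",p.round(1),"jig",round(c*d[0]+sn*d[1],1),round(-sn*d[0]+c*d[1],1),"spin left",round(np.pi/2+JP[2]-np.arctan2(r[1,1],r[0,1]),3),"F",s["wrist_force"].round(1),"w",round(s["width"],1),"tilt",r[:,2].round(3),"j",s["joints"].round(2))
E
python3 - <<'E'
from h import *
st()
E
```

```text
t: 3.12
tool_pos: [504.0, 145.5, 218.6]
tcp_rot: [0.0, -0.033, 0.999, 0.001]
wrist_force: [-0.5, -0.0, -0.1]
width: 52.2
t 3.12 world [504.  145.5 218.6] jig -205.1 19.7 spin left -0.033 F [-0.5 -0.  -0.1] w 52.2 tilt [ 0.     0.002 -1.   ] j [-0.2   0.64 -0.26  1.66  0.2   0.87  1.1 ]
```

```bash
python3 -m inch '[[-0.002,0.007,-0.022,-0.016,0.052],[-0.002,0.006,-0.022,-0.016,0.052],[0,0,-0.022,0,0.052],[0,0,0,0,0.052]]'
python3 - <<'E'
from h import *
import cv2
st()
for n in("wrist","side","top"): cv2.imwrite(f"pics/{n}1.png",eyes.read_camera(n)[:,:,::-1])
a=cv2.imread("pics/side1.png")[130:270,165:325]; cv2.imwrite("pics/side1c.png",cv2.resize(a,None,fx=4.2,fy=4.2,interpolation=cv2.INTER_CUBIC))
E
```

```text
t: 3.45
tool_pos: [503.5, 152.9, 151.1]
tcp_rot: [0.002, -0.013, 1.0, 0.001]
wrist_force: [-0.6, 0.4, -1.6]
width: 51.9
t 3.45 world [503.5 152.9 151.1] jig -205.3 27.1 spin left 0.007 F [-0.6  0.4 -1.6] w 51.9 tilt [ 0.004  0.001 -1.   ] j [-0.24  0.73 -0.22  1.75  0.23  0.68  1.01]
```

View pics/wrist1.png

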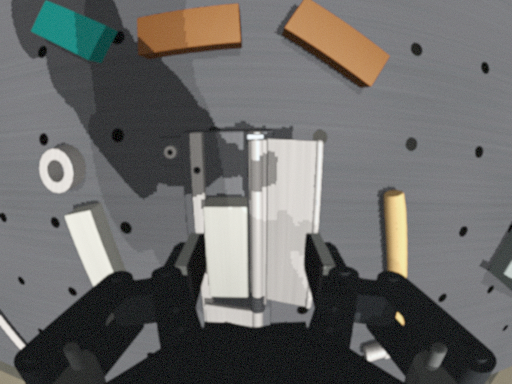

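View pics/side1c.png

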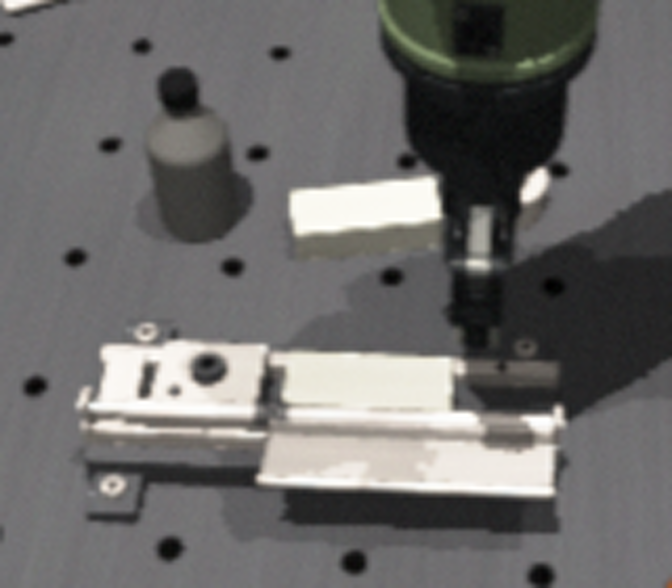

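Wrist view: hinge near end at (257,133), thumb corners at (323,138) and (310,304), and the bar tail edge from (206,197) to (248,197). I'll refine the fit with these.

```bash
python3 - <<'E'
import cv2
a=cv2.imread("pics/wrist1.png")[120:320,170:345]; cv2.imwrite("pics/wrist1c.png",cv2.resize(a,None,fx=3,fy=3,interpolation=cv2.INTER_CUBIC))
E
cat > wf.py <<'E'
from h import *
def projw(m,P):
    q=m["rotation"];c=R.from_quat([q[1],q[2],q[3],q[0]]).inv().apply(np.atleast_2d(P)-m["xyz"])
    K=m["camera_matrix"];rho=np.hypot(c[:,0],c[:,1]);th=np.arctan2(rho,c[:,2])
    return np.c_[K[0,0]*th*c[:,0]/rho+K[0,2],K[1,1]*th*c[:,1]/rho+K[1,2]]
E
python3 - <<'E'
from wf import *
m=eyes.camera_model("wrist")
obs=[((-255,29,58),(257,133)),((-250,79.2,68),(323,138)),((-85,79.2,68),(310,304)),((-255,-33.5,37),(190,133))]
bt=[((20,55),(248,198)),((-20,55),(206,197))]
def f(p):
    return np.concatenate([projw(m,w(p,P))[0]-o for P,o in obs]+[projw(m,w(p,(p[3],y,z)))[0]-o for (y,z),o in bt])
print(np.round(f([*JP,-190]).reshape(-1,2),1))
s=least_squares(f,[709.6,132.7,.0335,-190],x_scale=[10,10,.1,10],loss="soft_l1")
print(s.x);print(np.round(f(s.x).reshape(-1,2),1))
E
```

```text
[[-2.2 -2.6]
 [-7.6 -0.1]
 [-5.4 -1.8]
 [-2.3 -3. ]
 [-2.7  4.1]
 [-4.1  5.3]]
[ 7.11726447e+02  1.39851742e+02  5.16985867e-02 -1.96852746e+02]
[[ 0.7 -0.4]
 [-4.7  1.2]
 [-0.2 -1.3]
 [ 0.4  0.1]
 [ 1.1 -1. ]
 [-0.7  1. ]]
```

View pics/wrist1c.png

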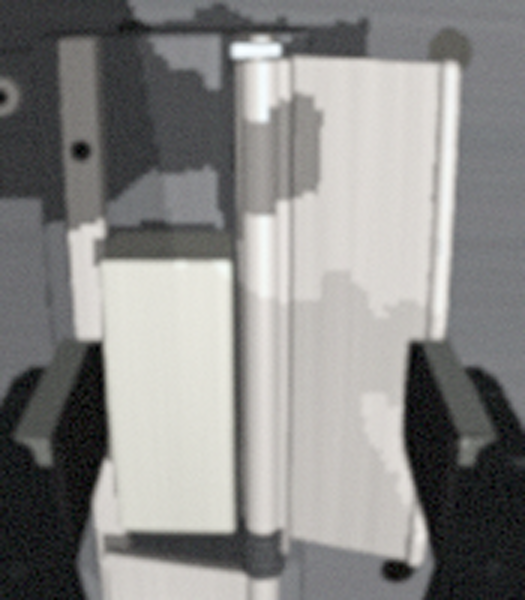

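```bash
python3 - <<'E'
from h import *
import cv2,json
eyes.read_camera("wrist")
m=eyes.camera_model("wrist");st()
im=eyes.read_camera("wrist"); cv2.imwrite("pics/wrist2.png",im[:,:,::-1])
json.dump({k:np.asarray(v).tolist() for k,v in m.items()},open("m2.json","w"))
a=im[120:320,170:345,::-1]; cv2.imwrite("pics/wrist2c.png",cv2.resize(a,None,fx=3,fy=3,interpolation=cv2.INTER_CUBIC))
E
```

```text
t 3.65 world [505.2 153.8 155.3] jig -203.6 27.9 spin left 0.007 F [-0.5 -0.3 -0.6] w 51.9 tilt [ 0.01   0.003 -1.   ] j [-0.24  0.72 -0.22  1.75  0.23  0.69  1.01]
```

View pics/wrist2c.png

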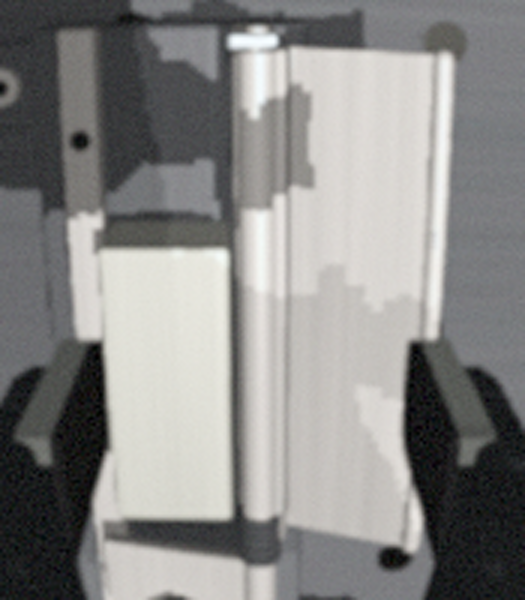

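```bash
python3 - <<'E'
from wf import *
import json
m={k:np.array(v) for k,v in json.load(open("m2.json")).items()}
W=lambda x,y:(170+x/3,120+y/3)
obs=[((-255,29,58),W(254,42)),((-250,79.2,68),W(447,52)),((-85,79.2,68),W(417,550)),((-255,-33.5,37),W(57,30)),((-255,-21.5,37),W(98,29))]
bt=[(0,(20,55),W(230,248)),(0,(-20,55),W(103,248)),(100,(20,55),W(234,520)),(100,(-20,55),W(111,520))]
def f(p):
    return np.concatenate([projw(m,w(p,P))[0]-o for P,o in obs]+[projw(m,w(p,(p[3]+k,y,z)))[0]-o for k,(y,z),o in bt])
print(np.round(f([*JP,-190]).reshape(-1,2),1))
s=least_squares(f,[709.6,132.7,.0335,-190],x_scale=[10,10,.1,10],loss="soft_l1")
print(s.x);print(np.round(f(s.x).reshape(-1,2),1))
E
```

```text
[[ 0.1 -3.9]
 [-3.7  0.3]
 [-4.4 -1.5]
 [-1.3 -0.3]
 [-2.4 -0.4]
 [-1.4 -0.9]
 [-2.5 -0.7]
 [-1.  -1.4]
 [ 2.1 -1.9]]
[ 7.10280898e+02  1.33730928e+02  3.05668072e-02 -1.89524553e+02]
[[ 2.2 -2.9]
 [-1.7  1.5]
 [-3.3 -0.8]
 [ 0.6  0.3]
 [-0.5  0.2]
 [ 0.3  0.4]
 [-0.8  0.4]
 [ 0.2 -0.4]
 [ 3.4 -1. ]]
```

```bash
python3 -m inch '[[-0.004,0.004,-0.012,0,0.052],[-0.002,0.003,-0.012,0,0.052],[0,0,-0.012,0,0.052],[0,0,-0.010,0,0.052],[0,0,-0.008,0,0.052],[0,0,0,0,0.052],[0,0,0,0,0.052]]'
python3 - <<'E'
from h import *
import cv2
st()
a=eyes.read_camera("side")[150:270,185:325,::-1]; cv2.imwrite("pics/side3c.png",cv2.resize(a,None,fx=4.5,fy=4.5,interpolation=cv2.INTER_CUBIC))
cv2.imwrite("pics/wrist3.png",eyes.read_camera("wrist")[:,:,::-1])
E
```

```text
t: 4.28
tool_pos: [502.3, 162.0, 106.3]
tcp_rot: [0.01, -0.013, 1.0, 0.003]
wrist_force: [-0.4, -0.8, -0.5]
width: 52.1
t 4.28 world [502.3 162.  106.3] jig -206.2 36.2 spin left 0.007 F [-0.4 -0.8 -0.5] w 52.1 tilt [ 0.021  0.007 -1.   ] j [-0.27  0.8  -0.19  1.81  0.26  0.54  0.97]
```

View pics/side3c.png

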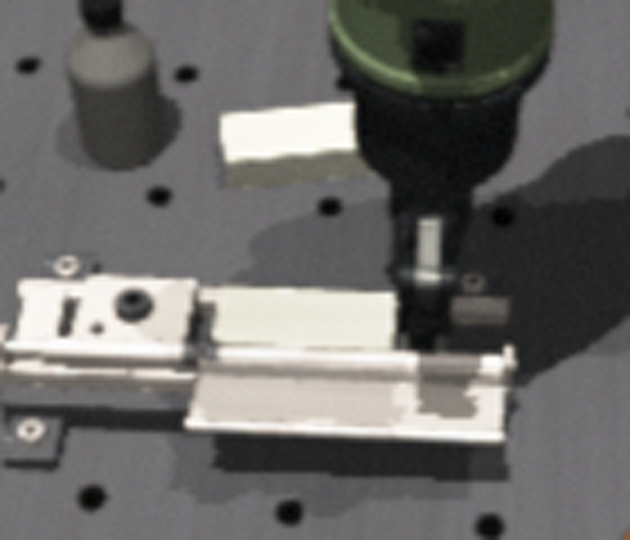

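View pics/wrist3.png

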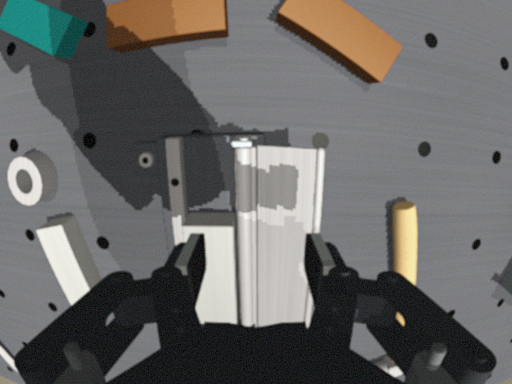

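```bash
python3 -m inch '[[-0.003,-0.002,-0.008,0,0.052],[-0.002,0,-0.008,0,0.052],[0,0,-0.006,0,0.052],[0,0,0,0,0.052]]'
python3 - <<'E'
from h import *
st()
E
```

```text
t: 4.72
tool_pos: [498.3, 160.1, 85.3]
tcp_rot: [0.012, -0.013, 1.0, 0.004]
wrist_force: [1.6, 0.5, -0.4]
width: 51.7
t 4.72 world [498.3 160.1  85.3] jig -210.2 34.5 spin left 0.008 F [ 1.6  0.5 -0.4] w 51.7 tilt [ 0.024  0.008 -1.   ] j [-0.28  0.83 -0.17  1.84  0.28  0.47  0.95]
```

```bash
python3 -m inch '[[0,0,-0.006,0,0.052],[0,0,-0.005,0,0.052],[0,0,-0.005,0,0.052],[0,0,-0.004,0,0.052],[0,0,0,0,0.052]]'
python3 - <<'E'
from h import *
import cv2
st()
a=eyes.read_camera("side")[150:270,185:325,::-1]; cv2.imwrite("pics/side4c.png",cv2.resize(a,None,fx=4.5,fy=4.5,interpolation=cv2.INTER_CUBIC))
st()
E
```

```text
t: 5.13
tool_pos: [498.7, 160.5, 63.5]
tcp_rot: [0.012, -0.013, 1.0, 0.004]
wrist_force: [-1.0, 0.6, -0.6]
width: 52.5
t 5.13 world [498.7 160.5  63.5] jig -209.8 34.8 spin left 0.008 F [-1.   0.6 -0.6] w 52.5 tilt [ 0.025  0.008 -1.   ] j [-0.29  0.87 -0.15  1.85  0.29  0.42  0.94]
t 5.18 world [498.8 160.5  63.8] jig -209.8 34.8 spin left 0.008 F [-0.1 -0.3 -0.7] w 52.0 tilt [ 0.025  0.008 -1.   ] j [-0.29  0.87 -0.15  1.85  0.29  0.42  0.94]
```

View pics/side4c.png

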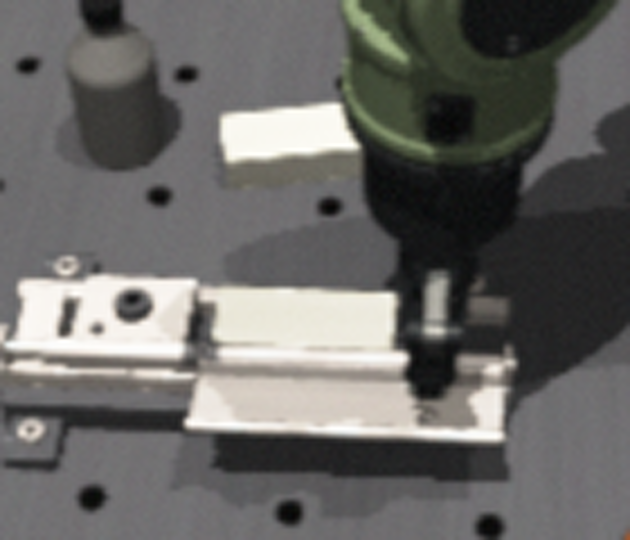

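```bash
python3 -m inch '[[0,0,-0.005,0,0.052],[0,0,-0.003,0,0.052],[0,0,0,0,0.052]]'
python3 -c "from h import *;st()"
```

```text
t: 5.43
tool_pos: [499.0, 160.5, 55.3]
tcp_rot: [0.013, -0.013, 1.0, 0.004]
wrist_force: [0.3, -0.1, 0.5]
width: 52.0
t 5.43 world [499.  160.5  55.3] jig -209.6 34.9 spin left 0.008 F [ 0.3 -0.1  0.5] w 52.0 tilt [ 0.025  0.008 -1.   ] j [-0.3   0.88 -0.14  1.86  0.29  0.4   0.94]
```

```bash
python3 - <<'E'
from h import *
import cv2
for n,sl in(("side",np.s_[170:260,195:325]),("wrist",np.s_[100:330,140:370])):
    a=eyes.read_camera(n)[sl][:,:,::-1]; cv2.imwrite(f"pics/{n}5c.png",cv2.resize(a,None,fx=5 if n=="side" else 2.6,fy=5 if n=="side" else 2.6,interpolation=cv2.INTER_CUBIC))
st()
E
```

```text
t 5.53 world [499.1 160.6  55.7] jig -209.5 34.9 spin left 0.008 F [1.2 1.  0.2] w 51.9 tilt [ 0.026  0.008 -1.   ] j [-0.3   0.88 -0.14  1.86  0.29  0.4   0.94]
```

View pics/side5c.png

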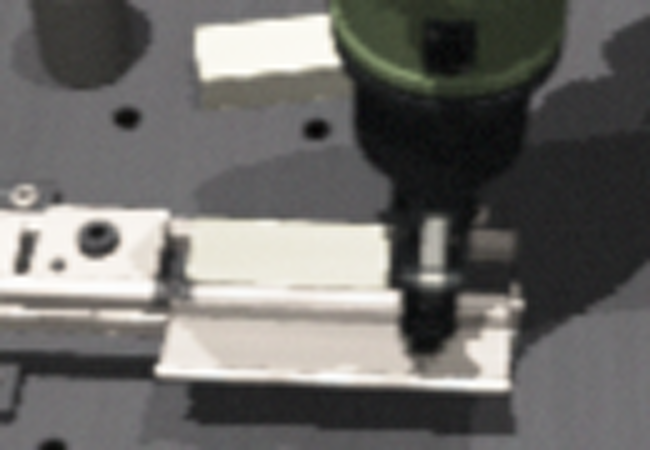

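View pics/wrist5c.png

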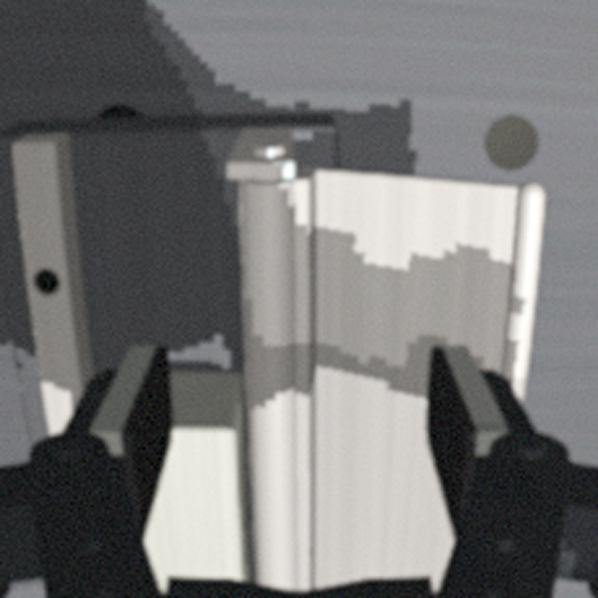

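```bash
python3 -m inch '[[0,0,-0.005,0,0.052],[0,0,-0.004,0,0.052],[0,0,0,0,0.052]]'
python3 -c "from h import *;st()"
python3 -m inch '[[0,0,-0.004,0,0.052],[0,0,-0.003,0,0.052],[0,0,0,0,0.052]]'
python3 -c "from h import *;st()"
```

```text
t: 5.78
tool_pos: [499.3, 160.6, 46.3]
tcp_rot: [0.013, -0.013, 1.0, 0.004]
wrist_force: [0.0, 0.1, -0.1]
width: 51.9
t 5.78 world [499.3 160.6  46.3] jig -209.2 35.0 spin left 0.008 F [ 0.   0.1 -0.1] w 51.9 tilt [ 0.026  0.009 -1.   ] j [-0.3   0.9  -0.13  1.86  0.3   0.37  0.94]
t: 6.03
tool_pos: [499.5, 160.9, 38.7]
tcp_rot: [0.014, -0.013, 1.0, 0.004]
wrist_force: [0.9, -0.5, 3.3]
width: 52.3
t 6.03 world [499.5 160.9  38.7] jig -209.0 35.3 spin left 0.008 F [ 0.9 -0.5  3.3] w 52.3 tilt [ 0.027  0.009 -1.   ] j [-0.3   0.91 -0.13  1.87  0.3   0.36  0.93]
```

```bash
python3 - <<'E'
from h import *
import cv2
for n,sl in(("side",np.s_[170:260,185:315]),("wrist",np.s_[100:330,140:370]),("top",np.s_[100:250,180:280])):
    f={"side":5,"wrist":2.6,"top":4}[n]
    a=eyes.read_camera(n)[sl][:,:,::-1]; cv2.imwrite(f"pics/{n}6c.png",cv2.resize(a,None,fx=f,fy=f,interpolation=cv2.INTER_CUBIC))
st()
E
```

```text
t 6.18 world [499.6 160.9  39.2] jig -208.9 35.2 spin left 0.008 F [-1.9  0.   3.9] w 51.6 tilt [ 0.027  0.009 -1.   ] j [-0.3   0.91 -0.13  1.87  0.3   0.36  0.93]
```

View pics/side6c.png

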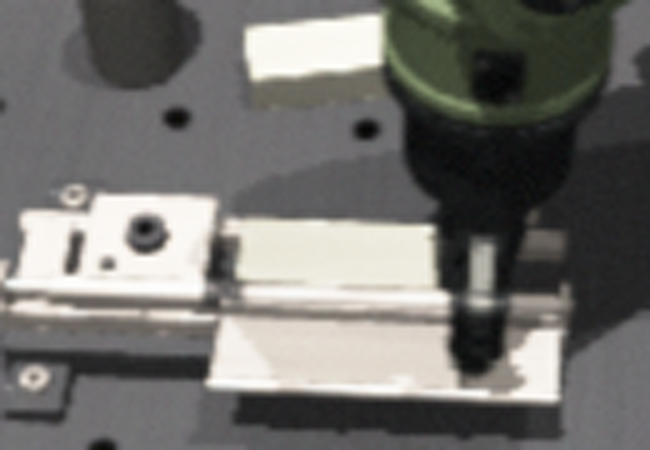

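View pics/wrist6c.png

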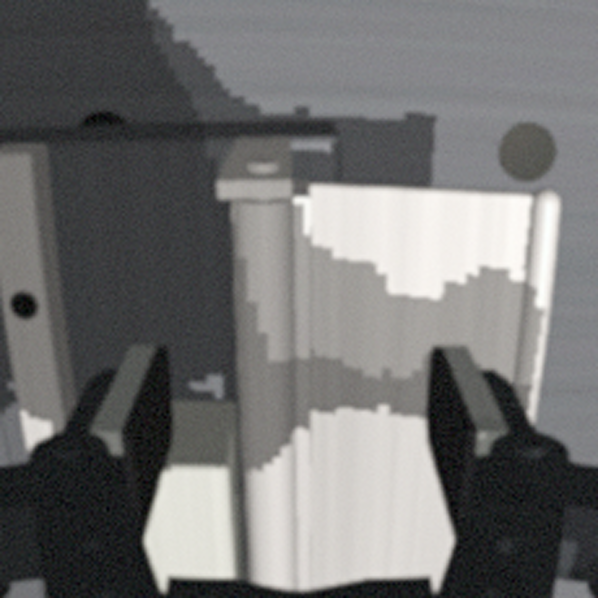

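View pics/top6c.png

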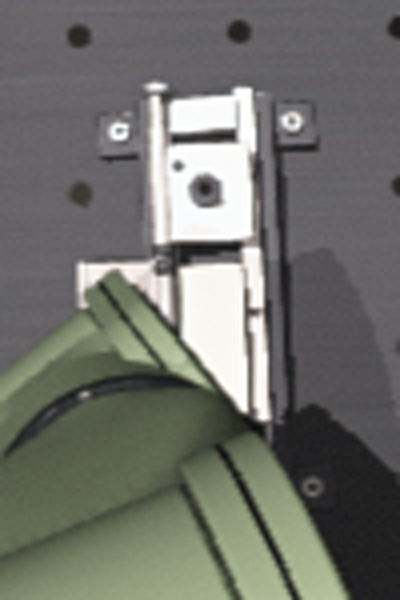

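```bash
python3 - <<'E'
from h import *
p=(709.9,133.1,.032)
def pt(x,d,h,th):  # d left of pin, h rel at level
    a=-(th-.2); return (x,29+d*np.cos(a)-h*np.sin(a),58+d*np.sin(a)+h*np.cos(a))
for th in np.arange(0,.8,.1):
    r=[proj("side",w(p,pt(*q,th)))[0] for q in((-250,51,1),(-85,51,1),(-75,-58,3),(-12,-58,3))]
    print(round(th,2),[((a-np.array([185,170]))*5).round(0) for a in r], round(pt(0,38,-3.3,th)[2],1))
E
```

```text
0.0 [array([556., 379.]), array([206., 365.]), array([216., 209.]), array([ 96., 205.])] 62.3
0.1 [array([556., 387.]), array([207., 372.]), array([215., 202.]), array([ 94., 197.])] 58.5
0.2 [array([555., 393.]), array([207., 379.]), array([214., 195.]), array([ 93., 190.])] 54.7
0.3 [array([554., 399.]), array([208., 384.]), array([213., 189.]), array([ 91., 184.])] 50.9
0.4 [array([554., 403.]), array([210., 389.]), array([212., 183.]), array([ 89., 179.])] 47.2
0.5 [array([553., 406.]), array([211., 392.]), array([210., 179.]), array([ 87., 175.])] 43.6
0.6 [array([553., 409.]), array([212., 394.]), array([209., 176.]), array([ 85., 172.])] 40.2
0.7 [array([552., 410.]), array([214., 396.]), array([207., 174.]), array([ 82., 170.])] 36.9
```

```bash
python3 - <<'E'
from wf import *
from plant import bot
s=bot.read_state();q=s["tcp_rot"];r=R.from_quat([q[1],q[2],q[3],q[0]]);m=eyes.camera_model("wrist")
print(m["xyz"],s["tool_pos"])
for h in(14,7,0,-7,-15):
  print(h,projw(m,s["tool_pos"]+r.apply([[x,y,h] for x in(-11,11) for y in(-26,26)])).round(0).tolist())
# side view of thumb finger
for h in(14,0,-15):
  print(h,((proj("side",s["tool_pos"]+r.apply([[x,y,h] for x in(-11,11) for y in(26,40)]))-[185,170])*5).round(0).tolist(),r.apply([0,1,0]))
E
```

```text
[423.9002521  157.98399941 193.98458997] [499.60908038 160.93188653  39.21636925]
14 [[213.0, 241.0], [295.0, 241.0], [211.0, 209.0], [296.0, 209.0]]
7 [[212.0, 246.0], [296.0, 246.0], [210.0, 213.0], [298.0, 213.0]]
0 [[210.0, 251.0], [297.0, 251.0], [208.0, 217.0], [300.0, 217.0]]
-7 [[209.0, 257.0], [299.0, 257.0], [206.0, 222.0], [301.0, 222.0]]
-15 [[207.0, 264.0], [301.0, 264.0], [204.0, 227.0], [304.0, 227.0]]
14 [[445.0, 391.0], [444.0, 415.0], [490.0, 394.0], [489.0, 418.0]] [-0.02556076  0.99963601  0.00863145]
0 [[446.0, 375.0], [445.0, 400.0], [491.0, 378.0], [491.0, 403.0]] [-0.02556076  0.99963601  0.00863145]
-15 [[448.0, 358.0], [446.0, 383.0], [493.0, 361.0], [492.0, 386.0]] [-0.02556076  0.99963601  0.00863145]
```

The side view gives a leaf angle of about 0.2 with the TCP at 39. At this opening the tips therefore stand near z 55, farther back than the quoted figure. I'll aim for about 0.5 rad (TCP about 27) and keep the gripper body clear of the raised plate.

```bash
python3 -m inch '[[0,0,-0.004,0,0.052],[0,0,-0.004,0,0.052],[0,0,-0.003,0,0.052],[0,0,-0.001,0,0.052]]'
python3 - <<'E'
from h import *
import cv2
st()
for n,sl in(("side",np.s_[170:260,185:315]),("wrist",np.s_[100:330,140:370])):
    f={"side":5,"wrist":2.6,"top":4}[n]
    a=eyes.read_camera(n)[sl][:,:,::-1]; cv2.imwrite(f"pics/{n}7c.png",cv2.resize(a,None,fx=f,fy=f,interpolation=cv2.INTER_CUBIC))
st()
E
```

```text
t: 6.52
tool_pos: [499.7, 158.8, 27.7]
tcp_rot: [0.014, -0.012, 1.0, 0.003]
wrist_force: [-1.2, -1.5, 7.3]
width: 52.3
t 6.52 world [499.7 158.8  27.7] jig -208.9 33.2 spin left 0.009 F [-1.2 -1.5  7.3] w 52.3 tilt [ 0.027  0.007 -1.   ] j [-0.31  0.93 -0.12  1.87  0.31  0.33  0.93]
t 6.62 world [499.7 159.   27.9] jig -208.9 33.3 spin left 0.009 F [-0.2 -2.3  6.8] w 52.2 tilt [ 0.027  0.007 -1.   ] j [-0.31  0.93 -0.12  1.87  0.31  0.33  0.93]
```

View pics/side7c.png

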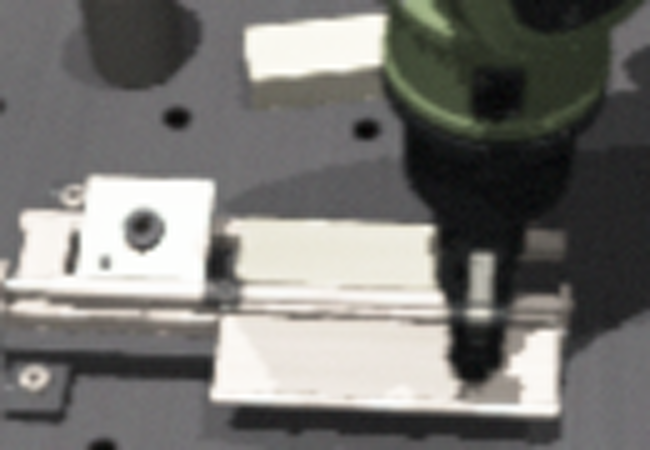

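View pics/wrist7c.png

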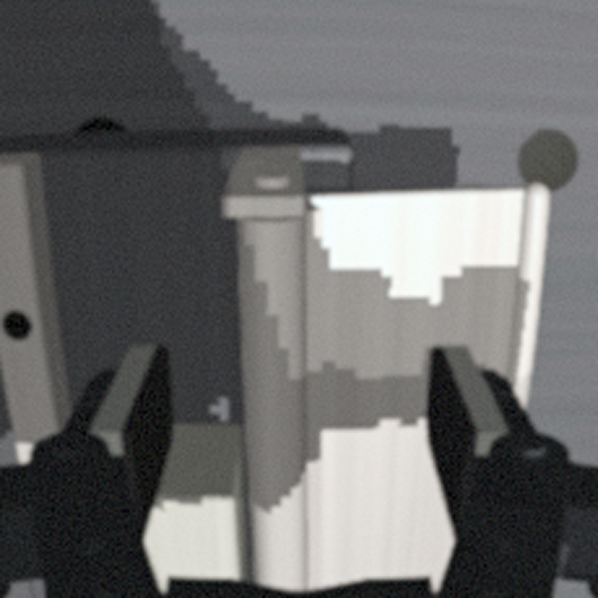

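Leaf at about 0.5 rad in the side view (plate edge near (212,180), risen), with 7 N down. Now I'll push in small batches.

```bash
python3 -m inch '[[0.004,0.0001,-0.0005,0,0.052],[0.005,0.0002,-0.0003,0,0.052],[0.005,0.0002,-0.0003,0,0.052],[0.005,0.0002,-0.0003,0,0.052]]'
python3 -c "from h import *;st()"
```

```text
t: 6.95
tool_pos: [515.7, 159.6, 26.9]
tcp_rot: [0.011, -0.013, 1.0, 0.002]
wrist_force: [-10.1, 0.7, 10.7]
width: 51.9
t 6.95 world [515.7 159.6  26.9] jig -192.9 33.4 spin left 0.008 F [-10.1   0.7  10.7] w 51.9 tilt [ 0.021  0.005 -1.   ] j [-0.29  0.95 -0.14  1.81  0.3   0.39  0.95]
```

```bash
python3 - <<'E'
from h import *
import cv2
for n,sl in(("side",np.s_[170:260,185:315]),("wrist",np.s_[100:330,140:370])):
    f={"side":5,"wrist":2.6,"top":4}[n]
    a=eyes.read_camera(n)[sl][:,:,::-1]; cv2.imwrite(f"pics/{n}8c.png",cv2.resize(a,None,fx=f,fy=f,interpolation=cv2.INTER_CUBIC))
st()
E
```

```text
t 7.05 world [516.5 159.6  26.9] jig -192.1 33.4 spin left 0.008 F [-2.4  0.2  5.6] w 52.2 tilt [ 0.023  0.005 -1.   ] j [-0.29  0.95 -0.14  1.81  0.3   0.39  0.95]
```

View pics/side8c.png

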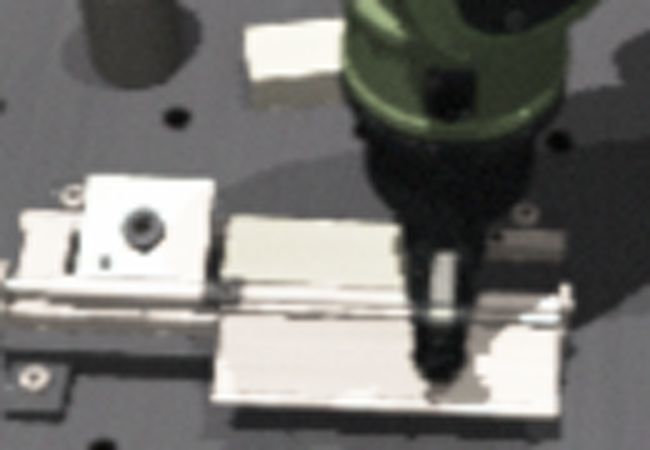

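View pics/wrist8c.png

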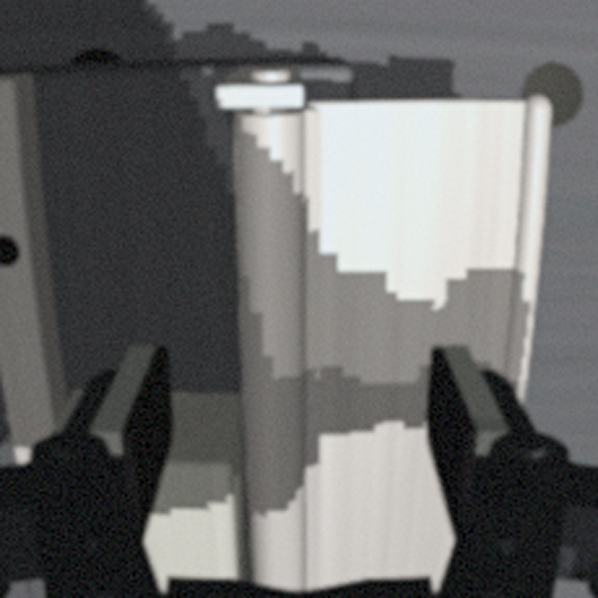

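```bash
python3 -m inch '[[0.005,0.0002,-0.0003,0,0.052],[0.005,0.0002,-0.0003,0,0.052],[0.005,0.0002,-0.0003,0,0.052],[0.005,0.0002,-0.0003,0,0.052],[0.005,0.0002,-0.0003,0,0.052]]'
python3 - <<'E'
from h import *
import cv2
st()
for n,sl in(("side",np.s_[170:260,185:315]),("top",np.s_[100:250,180:280])):
    f={"side":5,"wrist":2.6,"top":4}[n]
    a=eyes.read_camera(n)[sl][:,:,::-1]; cv2.imwrite(f"pics/{n}9c.png",cv2.resize(a,None,fx=f,fy=f,interpolation=cv2.INTER_CUBIC))
st()
E
```

```text
t: 7.47
tool_pos: [535.7, 160.9, 25.8]
tcp_rot: [0.005, -0.014, 1.0, 0.001]
wrist_force: [-9.8, 0.9, 9.2]
width: 52.3
t 7.47 world [535.7 160.9  25.8] jig -172.9 34.0 spin left 0.006 F [-9.8  0.9  9.2] w 52.3 tilt [ 0.01   0.003 -1.   ] j [-0.27  0.97 -0.16  1.72  0.3   0.47  0.97]
t 7.57 world [536.5 160.9  25.7] jig -172.0 34.0 spin left 0.006 F [-3.2  1.9  6.5] w 52.2 tilt [ 0.012  0.003 -1.   ] j [-0.27  0.97 -0.16  1.72  0.3   0.46  0.97]
```

View pics/side9c.png

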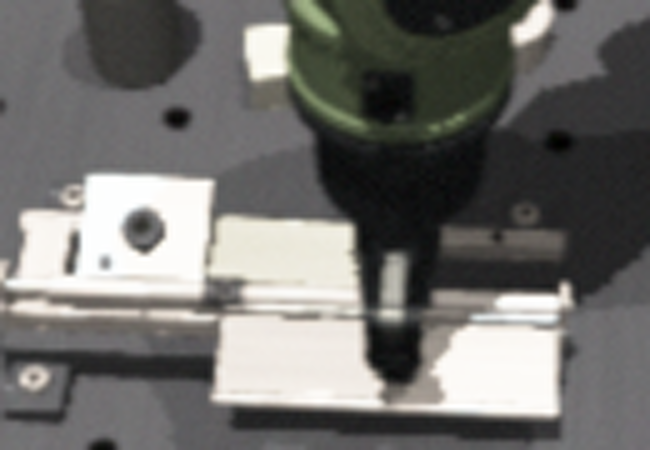

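View pics/top9c.png

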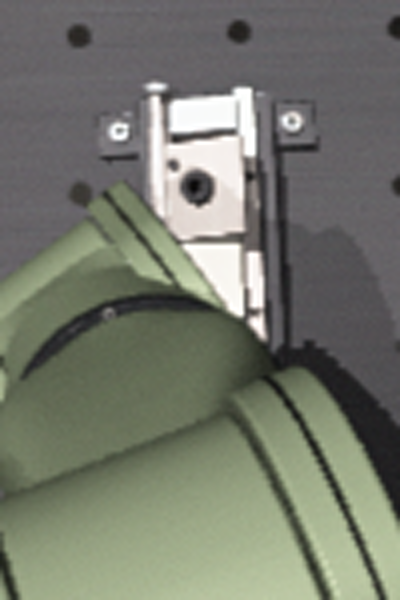

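```bash
python3 -m inch '[[0.005,0.0001,-0.0001,0,0.052],[0.005,0.0001,0,0,0.052],[0.005,0.0001,-0.0001,0,0.052],[0.005,0.0001,0,0,0.052],[0.005,0.0001,0,0,0.052]]'
python3 -c "from h import *;st()"
python3 -m inch '[[0.004,0.0001,0,0,0.052],[0.004,0.0001,0,0,0.052],[0.004,0.0001,0,0,0.052],[0.004,0.0001,0,0,0.052]]'
python3 - <<'E'
from h import *
import cv2
st()
for n,sl in(("side",np.s_[170:260,185:315]),("top",np.s_[100:250,180:280])):
    f={"side":5,"wrist":2.6,"top":4}[n]
    a=eyes.read_camera(n)[sl][:,:,::-1]; cv2.imwrite(f"pics/{n}10c.png",cv2.resize(a,None,fx=f,fy=f,interpolation=cv2.INTER_CUBIC))
st()
E
```

```text
t: 7.98
tool_pos: [556.1, 161.9, 25.8]
tcp_rot: [-0.0, -0.015, 1.0, 0.001]
wrist_force: [-8.7, -0.2, 8.2]
width: 51.7
t 7.98 world [556.1 161.9  25.8] jig -152.5 34.3 spin left 0.004 F [-8.7 -0.2  8.2] w 51.7 tilt [-0.     0.001 -1.   ] j [-0.25  0.99 -0.18  1.63  0.29  0.54  1.  ]
t: 8.32
tool_pos: [568.0, 162.2, 25.9]
tcp_rot: [-0.005, -0.015, 1.0, -0.0]
wrist_force: [-8.4, -0.0, 8.2]
width: 52.0
t 8.32 world [568.  162.2  25.9] jig -140.6 34.3 spin left 0.004 F [-8.4 -0.   8.2] w 52.0 tilt [-0.01  -0.001 -1.   ] j [-0.24  1.   -0.19  1.58  0.28  0.6   1.02]
t 8.42 world [568.6 162.3  25.9] jig -139.9 34.3 spin left 0.004 F [-4.   0.   6.8] w 52.0 tilt [-0.009 -0.    -1.   ] j [-0.24  1.   -0.19  1.57  0.28  0.6   1.02]
```

View pics/side10c.png

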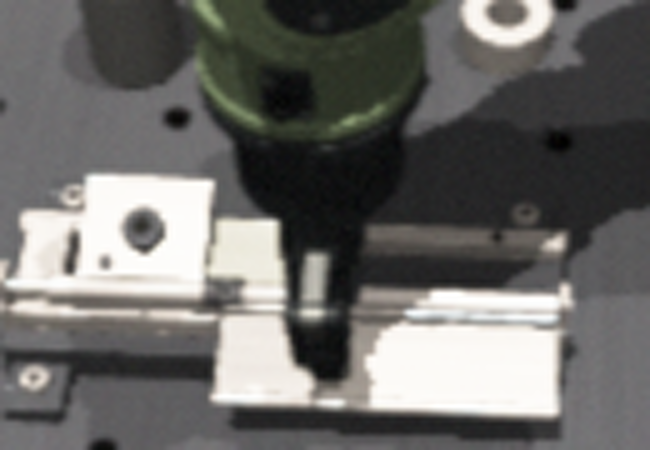

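View pics/top10c.png

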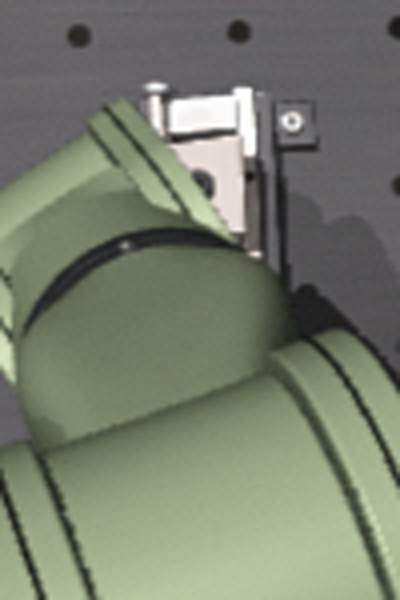

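```bash
python3 -m inch '[[0.004,0.0001,0,0,0.052],[0.004,0.0001,0,0,0.052],[0.004,0.0001,0,0,0.052],[0.004,0.0001,0,0,0.052],[0.004,0.0001,0,0,0.052],[0.004,0.0001,0,0,0.052]]'
python3 - <<'E'
from h import *
import cv2
st()
for n,sl in(("side",np.s_[170:260,185:315]),("wrist",np.s_[100:330,140:370])):
    f={"side":5,"wrist":2.6,"top":4}[n]
    a=eyes.read_camera(n)[sl][:,:,::-1]; cv2.imwrite(f"pics/{n}11c.png",cv2.resize(a,None,fx=f,fy=f,interpolation=cv2.INTER_CUBIC))
st()
E
```

```text
t: 8.92
tool_pos: [586.0, 162.7, 25.9]
tcp_rot: [-0.012, -0.016, 1.0, -0.001]
wrist_force: [-8.1, -0.1, 7.6]
width: 52.0
t 8.92 world [586.  162.7  25.9] jig -122.5 34.2 spin left 0.002 F [-8.1 -0.1  7.6] w 52.0 tilt [-0.024 -0.003 -1.   ] j [-0.22  1.03 -0.21  1.49  0.28  0.68  1.05]
t 9.02 world [586.6 162.8  25.9] jig -122.0 34.2 spin left 0.003 F [-3.7  0.5  8.1] w 52.1 tilt [-0.023 -0.003 -1.   ] j [-0.22  1.03 -0.21  1.49  0.28  0.68  1.05]
```

View pics/side11c.png

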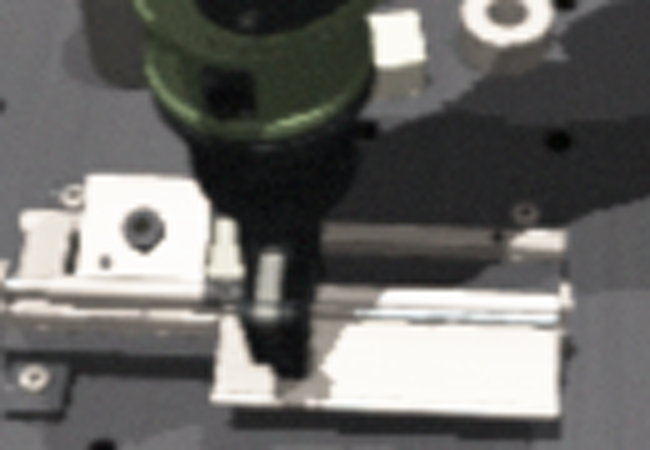

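View pics/wrist11c.png

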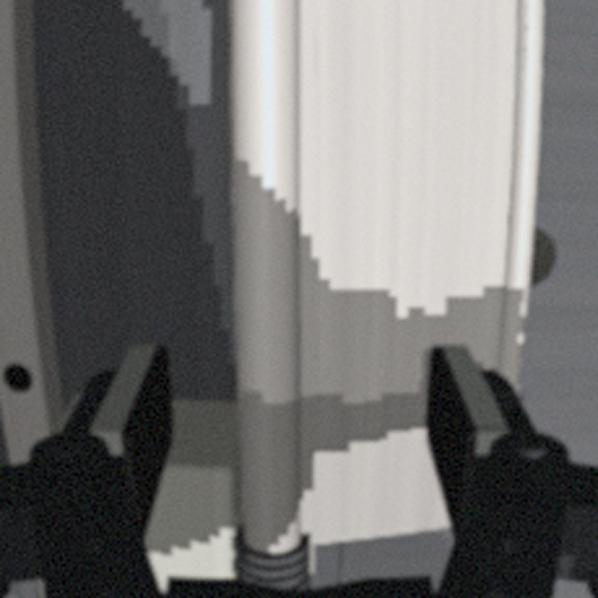

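```bash
python3 -m inch '[[0.004,0.0001,0.0007,0,0.052],[0.004,0.0001,0.0006,0,0.052],[0.003,0.0001,0,0,0.052]]'
python3 -c "from h import *;st()"
python3 -m inch '[[0.003,0.0001,0,0,0.052],[0.003,0.0001,0,0,0.052]]'
python3 -c "from h import *;st()"
```

```text
t: 9.27
tool_pos: [594.9, 163.4, 27.2]
tcp_rot: [-0.015, -0.016, 1.0, -0.002]
wrist_force: [-6.2, -0.1, 6.0]
width: 51.9
t 9.27 world [594.9 163.4  27.2] jig -113.6 34.5 spin left 0.002 F [-6.2 -0.1  6. ] w 51.9 tilt [-0.029 -0.004 -1.   ] j [-0.22  1.04 -0.21  1.44  0.27  0.72  1.06]
t: 9.43
tool_pos: [597.0, 163.3, 26.9]
tcp_rot: [-0.019, -0.016, 1.0, -0.002]
wrist_force: [-30.5, -1.5, 21.9]
width: 52.1
t 9.43 world [597.  163.3  26.9] jig -111.5 34.4 spin left 0.002 F [-30.5  -1.5  21.9] w 52.1 tilt [-0.039 -0.006 -0.999] j [-0.22  1.05 -0.22  1.42  0.27  0.74  1.07]
```

Contact force jumped to 30 N at tool jig x -111.5, where the stop is expected. I'll hold and look.

```bash
python3 -m inch '[[0,0,0,0,0.052],[0,0,0,0,0.052]]'
python3 - <<'E'
from h import *
import cv2
st()
for n,sl in(("side",np.s_[170:260,185:315]),("wrist",np.s_[100:330,140:370]),("top",np.s_[100:250,180:280])):
    f={"side":5,"wrist":2.6,"top":4}[n]
    a=eyes.read_camera(n)[sl][:,:,::-1]; cv2.imwrite(f"pics/{n}12c.png",cv2.resize(a,None,fx=f,fy=f,interpolation=cv2.INTER_CUBIC))
st()
E
```

```text
t: 9.6
tool_pos: [596.2, 163.4, 27.2]
tcp_rot: [-0.02, -0.016, 1.0, -0.003]
wrist_force: [2.0, 0.9, 5.0]
width: 51.9
t 9.6 world [596.2 163.4  27.2] jig -112.3 34.5 spin left 0.002 F [2.  0.9 5. ] w 51.9 tilt [-0.041 -0.006 -0.999] j [-0.22  1.05 -0.22  1.42  0.27  0.74  1.07]
t 9.75 world [596.3 163.4  27.3] jig -112.2 34.5 spin left 0.002 F [-1.1  0.2  5.3] w 52.3 tilt [-0.041 -0.006 -0.999] j [-0.22  1.05 -0.22  1.42  0.27  0.74  1.07]
```

View pics/side12c.png

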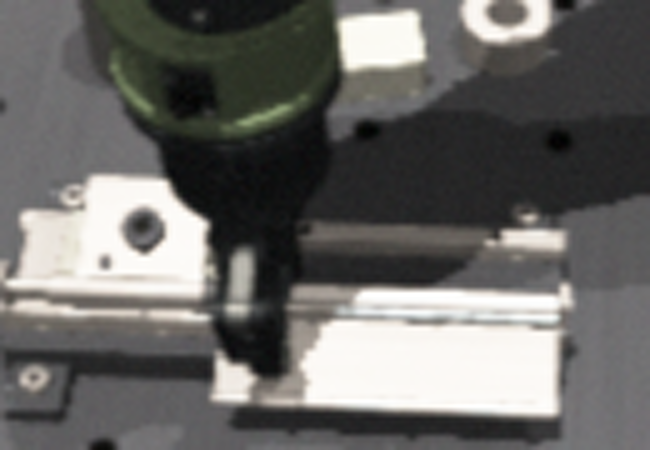

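View pics/wrist12c.png

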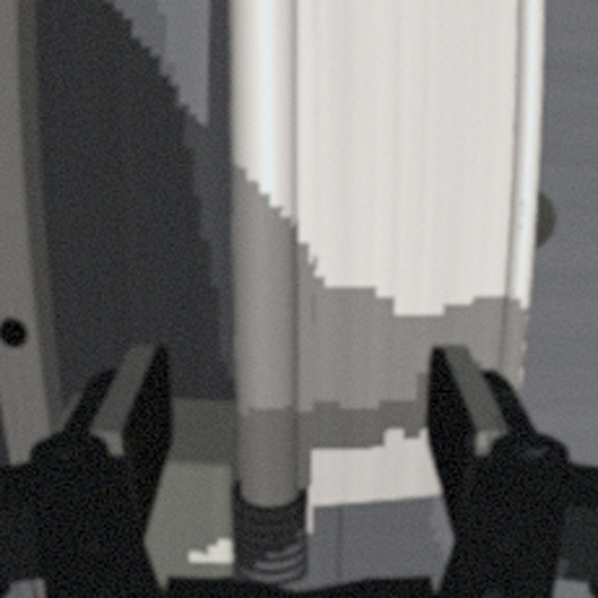

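View pics/top12c.png

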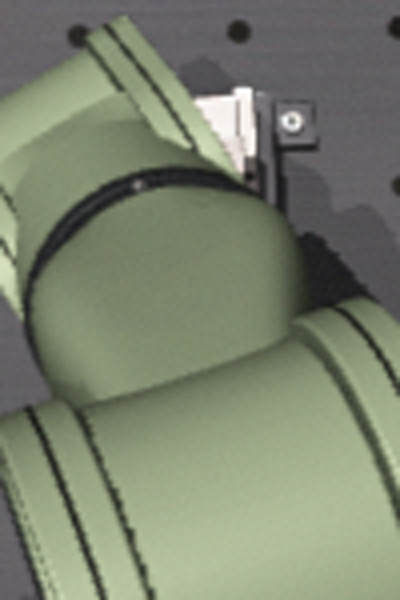

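```bash
python3 - <<'E'
from wf import *
m=eyes.camera_model("wrist")
p=(709.9,133.1,.032)
for x in(-92,-96,-100,-104,-108,-112): 
    q=projw(m,w(p,[(x,5,55),(x,15,55),(x,5,25)])); print(x,((q-[140,100])*2.6).round(0).tolist())
print("thumb end -85 lvl",((projw(m,w(p,[(-85,50,50),(-85,65,45)]))-[140,100])*2.6).round(0).tolist())
E
```

```text
-92 [[152.0, 494.0], [201.0, 495.0], [174.0, 426.0]]
-96 [[150.0, 477.0], [200.0, 479.0], [173.0, 411.0]]
-100 [[149.0, 460.0], [199.0, 462.0], [172.0, 396.0]]
-104 [[147.0, 442.0], [198.0, 444.0], [171.0, 380.0]]
-108 [[146.0, 425.0], [197.0, 426.0], [170.0, 364.0]]
-112 [[144.0, 406.0], [196.0, 408.0], [169.0, 348.0]]
thumb end -85 lvl [[372.0, 511.0], [438.0, 497.0]]
```

The tail edge in the wrist view at row 463 puts the tail at jig x -99.5, and the thumb bar's end agrees. So the bar is home. I'll give it one gentle seating push, back off while still pressing, then lift.

```bash
python3 -m inch '[[0.0015,0,-0.0003,0,0.052],[0.001,0,0,0,0.052],[0,0,0,0,0.052]]'
python3 -c "from h import *;st()"
python3 -m inch '[[-0.003,-0.0001,0,0,0.052],[-0.004,-0.0001,0,0,0.052],[-0.003,-0.0001,0,0,0.052],[0,0,0,0,0.052]]'
python3 - <<'E'
from h import *
import cv2
st()
a=eyes.read_camera("wrist")[100:330,140:370,::-1]; cv2.imwrite("pics/wrist13c.png",cv2.resize(a,None,fx=2.6,fy=2.6,interpolation=cv2.INTER_CUBIC))
E
```

```text
t: 10.0
tool_pos: [596.2, 163.4, 27.4]
tcp_rot: [-0.023, -0.016, 1.0, -0.003]
wrist_force: [2.3, 1.3, 4.5]
width: 51.9
t 10.0 world [596.2 163.4  27.4] jig -112.3 34.5 spin left 0.002 F [2.3 1.3 4.5] w 51.9 tilt [-0.046 -0.006 -0.999] j [-0.22  1.05 -0.22  1.41  0.27  0.75  1.07]
t: 10.33
tool_pos: [588.6, 163.9, 29.2]
tcp_rot: [-0.02, -0.015, 1.0, -0.002]
wrist_force: [-4.2, 0.5, 5.2]
width: 52.0
t 10.33 world [588.6 163.9  29.2] jig -119.9 35.3 spin left 0.003 F [-4.2  0.5  5.2] w 52.0 tilt [-0.04  -0.004 -0.999] j [-0.22  1.03 -0.22  1.45  0.27  0.72  1.06]
```

View pics/wrist13c.png

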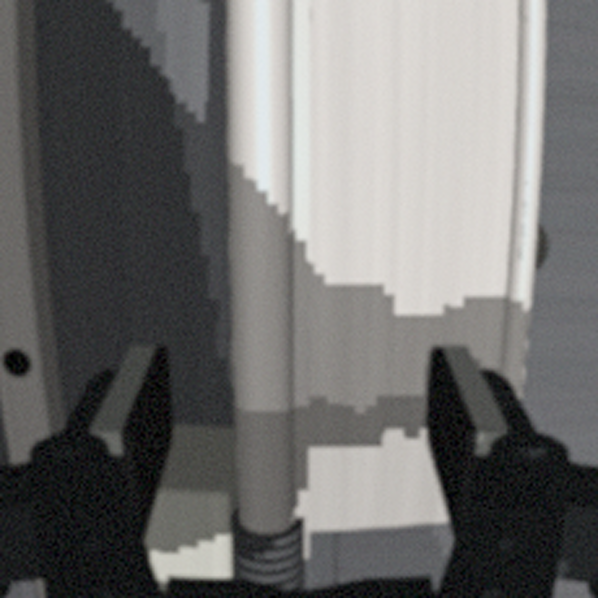

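The gap has opened: the tail edge moved from row 463 to 490, so the bar stayed put. Lifting now.

```bash
python3 -m inch '[[0,0,0.004,0,0.052],[0,0,0.004,0,0.052],[0,0,0.005,0,0.052],[0,0,0.006,0,0.052],[0,0,0.01,0,0.052],[0,0,0.015,0,0.052],[0,0,0.02,0,0.052],[0,0,0.025,0,0.052],[0,0,0.03,0,0.052],[0,0,0.03,0,0.052],[-0.03,0,0.02,0,0.052],[-0.03,0,0.01,0,0.052],[-0.03,0,0,0,0.052],[-0.03,0,0,0,0.052],[-0.03,0,0,0,0.052],[-0.03,0,0,0,0.052],[0,0,0,0,0.052]]'
python3 - <<'E'
from h import *
import cv2
st()
for n,sl in(("side",np.s_[170:260,185:315]),("top",np.s_[100:250,180:280])):
    f={"side":5,"wrist":2.6,"top":4}[n]
    a=eyes.read_camera(n)[sl][:,:,::-1]; cv2.imwrite(f"pics/{n}14c.png",cv2.resize(a,None,fx=f,fy=f,interpolation=cv2.INTER_CUBIC))
cv2.imwrite("pics/wrist14.png",eyes.read_camera("wrist")[:,:,::-1])
E
```

```text
t: 11.8
tool_pos: [398.8, 160.3, 226.6]
tcp_rot: [-0.017, -0.014, 1.0, -0.002]
wrist_force: [-0.6, 0.5, 0.4]
width: 52.1
t 11.8 world [398.8 160.3 226.6] jig -309.7 38.0 spin left 0.006 F [-0.6  0.5  0.4] w 52.1 tilt [-0.035 -0.004 -0.999] j [-0.28  0.51 -0.28  1.93  0.18  0.76  0.94]
```

View pics/side14c.png

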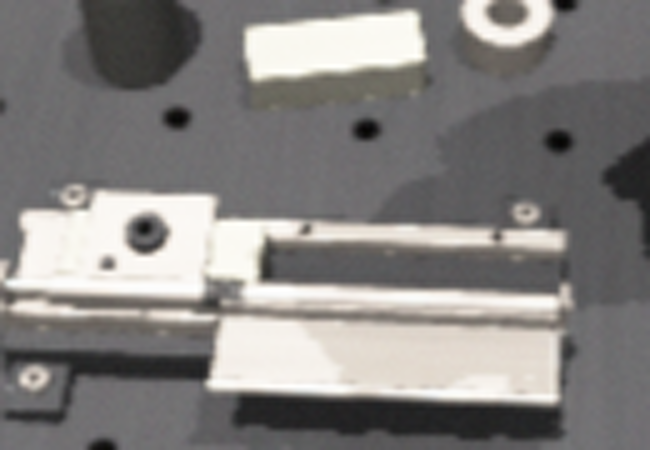

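View pics/top14c.png

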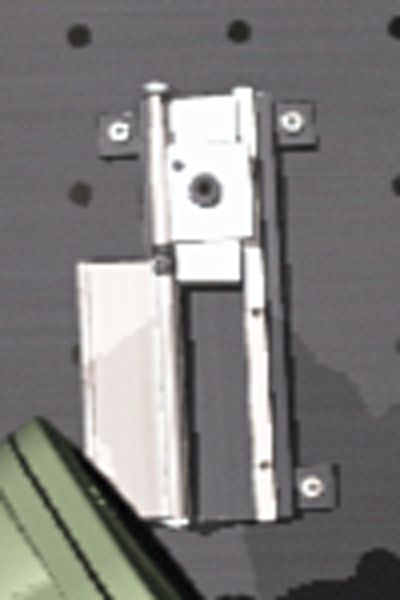

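View pics/wrist14.png

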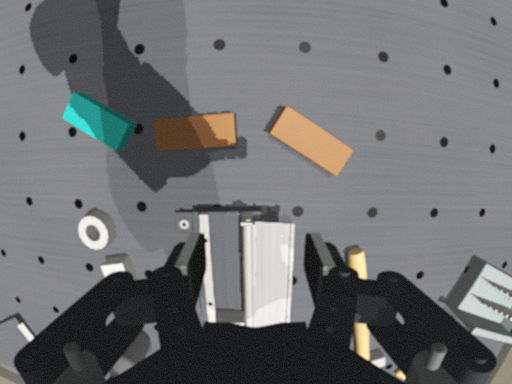

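```bash
python3 - <<'E'
from h import *
import cv2
p=(709.9,133.1,.032)
for n,o,f in(("side",[185,170],5),("top",[180,100],4)):
    for x in(-97,-100,-103): print(n,x,((proj(n,w(p,[(x,-19,55),(x,0,55),(x,19,55)]))-o)*f).round(0).tolist())
    print("plate near edge",((proj(n,w(p,[(-75,0,61),(-75,-20,61)]))-o)*f).round(0).tolist(),"stop face/back top",((proj(n,w(p,[(0,-10,47),(22,-10,47),(-255,29,58),(26,29,58)]))-o)*f).round(0).tolist())
a=eyes.read_camera("top")[130:180,210:255,::-1]; cv2.imwrite("pics/top15c.png",cv2.resize(a,None,fx=12,fy=12,interpolation=cv2.INTER_CUBIC))
E
```

```text
side -97 [[255.0, 219.0], [251.0, 249.0], [247.0, 280.0]]
side -100 [[261.0, 219.0], [257.0, 249.0], [253.0, 280.0]]
side -103 [[267.0, 219.0], [263.0, 249.0], [259.0, 280.0]]
plate near edge [[207.0, 240.0], [212.0, 209.0]] stop face/back top [[67.0, 235.0], [25.0, 234.0], [565.0, 305.0], [-1.0, 283.0]]
top -97 [[235.0, 272.0], [206.0, 274.0], [176.0, 276.0]]
top -100 [[236.0, 277.0], [206.0, 279.0], [177.0, 280.0]]
top -103 [[236.0, 281.0], [206.0, 283.0], [177.0, 285.0]]
plate near edge [[204.0, 238.0], [235.0, 237.0]] stop face/back top [[214.0, 128.0], [213.0, 95.0], [172.0, 523.0], [151.0, 88.0]]
```

View pics/top15c.png

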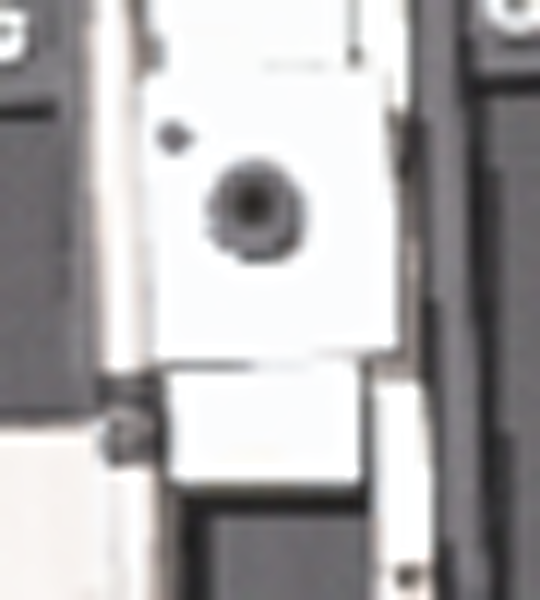

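Top view: tail edge at about -101, leaf level. The side view suggests about -102, including a bias of around 1.5 mm. I'll check more precisely by computing the tail position from the wrist pictures taken before and after backing off.

```bash
python3 - <<'E'
from wf import *
from plant import bot
s=bot.read_state();m=eyes.camera_model("wrist")
qt=lambda q:R.from_quat([q[1],q[2],q[3],q[0]])
r=qt(s["tcp_rot"]);rc=r.inv()*qt(m["rotation"]);tc=r.inv().apply(m["xyz"]-s["tool_pos"])
p=(709.9,133.1,.032)
from scipy.optimize import brentq
def solve(tp,q,v):
    R0=qt(np.array(q)/np.linalg.norm(q));x=(R0*rc).as_quat()
    mm=dict(m,rotation=np.array([x[3],x[0],x[1],x[2]]),xyz=np.array(tp)+R0.apply(tc))
    g=lambda X:(projw(mm,w(p,(X,12,55)))[0,1]-100)*2.6-v
    return brentq(g,-130,-80)
print("12",solve([596.3,163.4,27.3],[-.02,-.016,1,-.003],463))
print("13",solve([588.6,163.9,29.2],[-.02,-.015,1,-.002],490))
print("8 start",solve([516.5,159.6,26.9],[.0115,-.013,1,.002],461) if 0 else "")
E
python3 - <<'E'
import cv2
for n in("12","13"):
    a=cv2.imread(f"pics/wrist{n}c.png",0); print(n,a[370:510:4,190].tolist())
E
```

```text
12 -99.55142257785569
13 -99.68217588178808
8 start 
12 [46, 47, 45, 48, 54, 50, 48, 59, 75, 75, 71, 72, 75, 73, 71, 74, 73, 82, 71, 74, 75, 74, 76, 88, 102, 110, 107, 108, 109, 112, 107, 114, 107, 111, 109]
13 [44, 45, 49, 47, 49, 51, 45, 41, 49, 47, 48, 44, 51, 49, 65, 77, 73, 75, 73, 73, 78, 69, 75, 71, 73, 76, 74, 75, 72, 72, 87, 101, 106, 107, 107]
```

```bash
python3 -m inch '[[0.03,0,0,0,0.052],[0.03,0,0,0,0.052],[0.03,0,0,0,0.052],[0.03,0,0,0,0.052],[0.03,0,0,0,0.052],[0,0,0,0,0.052],[0,0,0,0,0.052],[0,0,0,0,0.052]]'
python3 - <<'E'
from wf import *
import cv2
eyes.read_camera("wrist");eyes.read_camera("wrist")
m=eyes.camera_model("wrist");st()
im=eyes.read_camera("wrist")[100:330,140:370,::-1]; cv2.imwrite("pics/wrist16c.png",cv2.resize(im,None,fx=2.6,fy=2.6,interpolation=cv2.INTER_CUBIC))
p=(709.9,133.1,.032)
for x in(-97,-100,-103):print(x,((projw(m,w(p,[(x,-15,55),(x,10,55)]))-[140,100])*2.6).round(0).tolist())
print("hinge near, plate near, thumb far(level)",((projw(m,w(p,[(-255,29,58),(-75,0,61),(-75,-20,61),(-85,70,57)]))-[140,100])*2.6).round(0).tolist())
E
```

```text
t: 12.67
tool_pos: [564.9, 157.2, 223.7]
tcp_rot: [-0.017, -0.01, 1.0, -0.002]
wrist_force: [-0.9, -1.2, 0.6]
width: 52.0
t 12.77 world [564.3 157.5 224.1] jig -144.4 29.6 spin left 0.013 F [-0.1  0.4  0.6] w 52.0 tilt [-0.035 -0.004 -0.999] j [-0.2   0.74 -0.27  1.39  0.19  1.07  1.1 ]
-97 [[202.0, 306.0], [257.0, 305.0]]
-100 [[201.0, 299.0], [257.0, 299.0]]
-103 [[201.0, 293.0], [257.0, 293.0]]
hinge near, plate near, thumb far(level) [[296.0, -57.0], [236.0, 356.0], [192.0, 356.0], [390.0, 330.0]]
```

View pics/wrist16c.png

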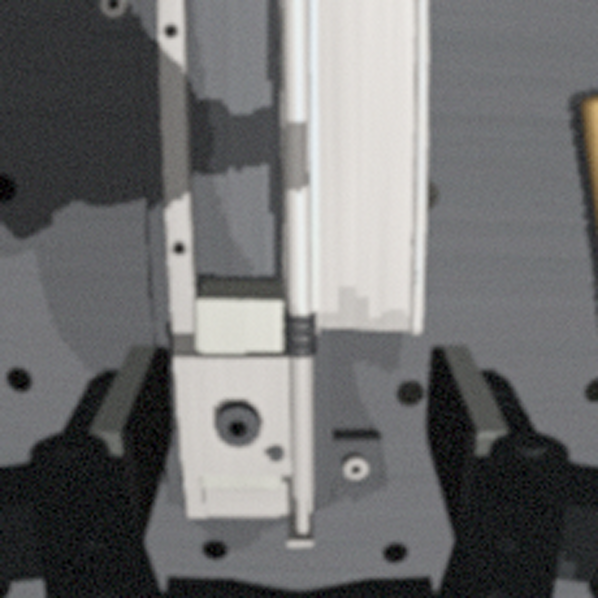

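The tail edge is at row 298 (predicted 299 when home), the plate edge at 355 (predicted 356 for a level leaf), and the thumb end at 330 (predicted 330). The bar is home, the leaf is level and the hand is clear.

```bash
python3 -c "
from plant import bot
print(bot.job_done())"
```

```text
the job is handed in; nothing more can be done
None
```

The bar is home against the end stop, the leaf has closed level onto it, and the hand is clear. I handed the job in at about 13 s; the system reports no verdict.

I pressed the thumb bar down with one fingertip, which held the leaf at about 0.5 rad. The other fingertip pushed the bar's tail until the force jumped to about 30 N at the stop. After a light second push to seat it, I backed off while still pressing, lifted slowly and moved clear.

**Last checks:**
- **Bar position:** the final wrist view puts the tail at about jig x -100.4 mm, where -100 is home. Backing off did not move it: -99.6 mm before and -99.7 mm after.
- **Leaf:** the plate and thumb-bar edges match a level leaf, about 0.2 rad, in the side and wrist views.
- **Hand:** the wrist force is about zero, so nothing is being touched.
- **Bystanders:** the spare bar, collar and bottle looked unmoved in the last side view. I checked the hammer only by glimpses, not by measuring.

**What disagreed:**
- **Tail in the fixed cameras:** the top and side views put the tail 1 to 2 mm shorter, at -101 to -102 mm. That is within their calibration, and I trusted the wrist view and the contact force.
- **Fingertip height:** at this opening the fingertips stood about 16 mm higher than the stated tool geometry implied. I set the press depth from the observed leaf angle instead.
- **Leaf force on the bar:** I had no way to measure it directly.

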